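# Check a nylon spacer on the go / no-go gap gauges and file it

## Task

Check the white spacer tube on the two steel gap gauges: keeping it upright and low between the jaws, slide it in at the flared mouth of the go gauge (the one with long jaws) and right through until it is clear of the far end, then push it into the flared mouth of the no-go gauge (short jaws) until it is stopped centred against both jaws, and keep up a light but definite push there for a second to prove it will not pass. Be gentle: never push hard on either gauge. Then stand the spacer upright on the floor of the open drawer, let go, and leave the socket, hex keys and pipe clamp where they are.

Things in the scene. Friction and masses are not known exactly. Their poses are not given: they have to be found in the camera images.
- spacer: White nylon spacer tube standing upright: 24 mm outside diameter, 80 mm tall, about 40 g, solid enough to grip anywhere. Origin at the centre of its foot, z along the tube. Grip it with the fingertips 37 mm or more above its foot so that they pass over the jaws, and carry its foot 0 to 10 mm above the surface between them.
- go_gauge: Go gauge, fixed, the LONG steel jaws (50 mm; 30 high, each 22 wide); gap 25.5 mm. Origin: on the surface, middle of its foot; x = pushing direction along the gap, z up. Gap from x = -18 to +22 mm, 45 degree flare to 45.5 wide at x = -28; no floor. The jaws are clamped up to 5 mm to either side (y) of the origin, not measured: feel for it. Rigid; keep pushes under 15 N.
- nogo_gauge: No-go gauge, fixed, the SHORT steel jaws (20 mm; 30 high, each 22 wide); gap 20 mm, centred at y = 0. Origin and axes as the go gauge; no floor. 45 degree flare, mouth 32 mm. A spacer is stopped with its centre at about x = -12.6 mm, plus or minus 16: the jaws are clamped anywhere along x, not measured: feel for it. Rigid; push 5 to 10 N, over 15 N is too hard.
- bin_cabinet: Blue steel parts bin cabinet, fixed: 170 deep (x), 258 wide (y), 128 mm high, two columns by two rows of translucent drawers. Origin on the work surface at the middle of its front face; x points into the cabinet, the drawers open towards -x.
- drawer (a joint): How far the upper drawer of the +y column is pulled out, in m (0 shut, up to 0.135). It is already open.
- drawer_floor (a point): Point on the open drawer's inner floor, on its centre line, 60 mm behind the outer face of its front; axes as the cabinet's. Translucent drawer, inside 112 mm wide (y), 154 long, walls 37 high and 3 thick; floor 70.5 mm above the work surface. The drawer stands out of the cabinet from 57 mm before this point to (opening - 60 mm) behind it.
- socket: Chrome socket, 28 mm across, 36 mm high, standing. Origin at the centre of its foot. Bystander.
- hex_keys: Black hex key set, 80 x 34 x 17 mm, lying along its x. Origin at the centre of its underside. Bystander.
- pipe_clamp: Green plastic pipe clamp, 50 x 20 mm foot, 38 mm high. Origin at the centre of its underside. Bystander.
Mind the look-alikes: they are no part of the job. What is shaped like the go_gauge but blue is not meant. What is shaped like the spacer but red is not meant.

How it is judged (in metres and radians):
On the way, in this order (a step that is already met when the one before it is completed fails the run):
1. the spacer is upright and low before the flared mouth of the go gauge (x of spacer in the frame of go_gauge between -0.08 and -0.024 m and y of spacer in the frame of go_gauge between -0.018 and 0.018 m and z of spacer in the frame of go_gauge below 0.02 m and angle between spacer's own z axis and vertical below 0.2 rad), for 0.02 s.
2. the spacer is between the go jaws, low and upright (x of spacer in the frame of go_gauge between -0.01 and 0.014 m and y of spacer in the frame of go_gauge between -0.009 and 0.009 m and z of spacer in the frame of go_gauge below 0.02 m and angle between spacer's own z axis and vertical below 0.2 rad), for 0.05 s.
3. the spacer has come out of the far end of the go gap, still low (x of spacer in the frame of go_gauge between 0.031 and 0.1 m and y of spacer in the frame of go_gauge between -0.02 and 0.02 m and z of spacer in the frame of go_gauge below 0.02 m and angle between spacer's own z axis and vertical below 0.2 rad), for 0.02 s.
4. the spacer is pressed with more than 5 N, centred against both no-go jaws, low and upright, for half a second (x of spacer in the frame of nogo_gauge between -0.032 and 0.007 m and y of spacer in the frame of nogo_gauge between -0.003 and 0.003 m and z of spacer in the frame of nogo_gauge below 0.02 m and angle between spacer's own z axis and vertical below 0.1 rad and contact force between spacer and nogo_gauge above 5 N), for 0.5 s.
At the end, for the whole second after the job is handed in: the spacer stands upright (within 0.1 rad) at rest on the floor of the open drawer (foot within 4 mm of the floor, inside its walls), released (x of spacer in the frame of drawer_floor between -0.06 and 0.085 m and y of spacer in the frame of drawer_floor between -0.056 and 0.056 m and z of spacer in the frame of drawer_floor between -0.004 and 0.004 m and angle between spacer's own z axis and vertical below 0.1 rad and linear speed of spacer below 0.02 m/s and contact force between spacer and the fingers below 0.1 N); the robot touches nothing.
It fails at once if the go gauge is pushed by the spacer with more than 25 N (contact force between spacer and go_gauge above 25 N).
It fails at once if the no-go gauge is pushed by the spacer with more than 25 N (contact force between spacer and nogo_gauge above 25 N).
It fails at once if the fingers or arm press on a gauge with more than 25 N (contact force between any of the arm, the fingers and go_gauge above 25 N or contact force between any of the arm, the fingers and nogo_gauge above 25 N).
It fails at once if a bystander is shifted by more than 15 mm (distance of any of socket, hex_keys, pipe_clamp from where it was at the start of the episode above 0.015 m).
It also fails if it takes over 72 s, if anything falls off the work surface, if the arm or the gripper's body presses on something with over 40 N, if the wrist force passes 120 N, or if a joint passes its speed limit or range.

## Robot

A 6-joint arm with a two-finger parallel gripper is mounted at the origin on the work surface. World frame = base frame: x ahead of the robot, y to its left, z up, the work surface at z = 0. Lengths are in m, angles in degrees, forces in N, time in s.
With the tool pointing down it reaches from about 0.3 to 0.75 m from the base axis. Payload 8.5 kg.
Tool frame: the origin (TCP) lies midway between the tips of the shut fingers; the grasp point (between the pads) lies env.tcp_to_grasp behind it (env.tcp_to_grasp is the distance from the TCP to the grasp point, in m); z points along the fingers, y is the line along which they close (so a half turn about z gives the same grasp; the last joint's range is limited). The gripper opens to 85 mm and grips with 20 to 120 N. Pads are 22 mm wide; open, the fingers measure 114 mm over their backs; the gripper's body (76 mm by 85 mm) begins 54 mm behind the grasp point. The pads swing forward as they close: fully open they stand 13 mm farther back than shut.
Start: joints at [57.508, 21.807, 74.336, -0, 83.858, -12.336], TCP at [0.19, 0.516, 0.231] pointing down, gripper open.
Joint ranges: [-178.18, 178.18], [-50.72, 133.34], [12.68, 142.11], [-81.47, 261.47], [9.98, 163.14], [-165.26, 165.26]. Speed limits (degrees/s): [136.94, 136.94, 180, 180, 180, 180].

## Interface

Orientations are given as a 3x3 rotation matrix whose columns are the frame's x, y, z axes.
In Python, from rig import observe, optics, job, env gives the robot as it stands. The module is installed in compiled form; this text tells all that it offers.
- The arm moves only by the shell command python3 -m jog 'ROWS' [FORCE]. ROWS is JSON, a list of rows, each a list of 7 numbers: the turn, a rotation vector about the tool's x, y, z in rad, then the shift along the tool's x, y, z in m, then the opening in per cent of the stroke, from 0 (shut) to 100 (fully open). A call has 1 to 10 rows; each row shifts and turns the commanded pose from where the row before left it, along the tool's axes as they then stand; what a row does not reach is not made up. A row lasts 1/8 s, in which the tool goes at most 62.5 mm and 10.7 degrees, less where a joint would pass 70% of its speed; a pose out of reach is approached as far as the arm can. A call is refused whole if a number of a shift passes 0.0625 or a number of a turn 0.188, either way. A call with a gripper value outside its range is refused whole. The fingers move at their own pace and stop on an object; FORCE is the grip in N (left out, the last holds). Time passes only in rows, so rows that do not move let the fingers close. It gives the time, the measured TCP pose, the force, the opening and the grip force at its end, in the units of the state.
- observe(): the state, without advancing time (a new reading comes with each control period).
- optics.get_image(name): name is "side" or "top"; returns a dict with "pixels" (384x512x3 uint8, red, green, blue), "mtx" (3x3 intrinsics, pixels), "dist_coeffs" ([k1, k2, p1, p2, k3] as OpenCV has them; the pictures are not rectified), "rvec" (rotation vector, rad) and "tvec" (3), from world to camera coordinates, as OpenCV has them. Camera axes: x right, y down, z forward; pixel columns grow to the right and rows downward; lengths in m; the calibration is good to about 2 mm. A picture is of the moment at which its call begins. There is no depth.
- job.close_job(): hands the job in; it is judged then, once.
The state is a dict: "time_s": time; "q": joint angles; "qvel": joint speeds; "joint_efforts": joint torques, N m; "position": TCP position; "tool_rot": TCP orientation; "ft_force": force on the tool from outside, world axes, zero at the start; "wrist_torque": the same for the moment, N m; "grip_width": finger opening in m; "gripper_force": force on a finger pad.
Only numpy, scipy, OpenCV 4.12 (cv2) and the standard library are available. Lean on these libraries where they do the work, as an engineer would, in place of code of your own. Each camera call takes 0.05 s, during which the arm holds its last target. There are 200 camera calls.

## Working session

There is one attempt and no reset: what is moved stays moved. The work goes in short steps, Python scripts to look and compute and a shell command to move; the robot and the scene stay as the last step left them, time stands still between calls to the robot, and variables do not carry over. Pictures are saved under pics/ and viewed, at most 10 in all, crops included, and the job is handed in when it is done.

```bash
mkdir -p pics; ls; cat > h.py <<'E'
import numpy as np, cv2
from rig import observe, optics, job, env
def snap(n):
    d=optics.get_image(n); d['pixels']=np.asarray(d['pixels'],np.uint8); np.savez(f'pics/{n}.npz',**d); return d
def load(n): return dict(np.load(f'pics/{n}.npz'))
def save(p,im): cv2.imwrite(p,cv2.cvtColor(im,cv2.COLOR_RGB2BGR))
def ray(d,uv):
    R=cv2.Rodrigues(np.array(d['rvec'],float))[0]; t=np.array(d['tvec'],float).ravel()
    p=cv2.undistortPoints(np.array(uv,float).reshape(-1,1,2),np.array(d['mtx']),np.array(d['dist_coeffs'])).reshape(-1,2)
    r=np.c_[p,np.ones(len(p))]@R
    return -R.T@t, r
def plane(d,uv,z):
    c,r=ray(d,uv); return c+r*((z-c[2])/r[:,2])[:,None]
def proj(d,P):
    return cv2.projectPoints(np.array(P,float).reshape(-1,1,3),np.array(d['rvec'],float),np.array(d['tvec'],float),np.array(d['mtx']),np.array(d['dist_coeffs']))[0].reshape(-1,2)
E
python3 - <<'E'
from h import *
for n in('top','side'):
    d=snap(n); save(f'pics/{n}0.png',cv2.resize(d['pixels'],(800,600),interpolation=cv2.INTER_CUBIC))
    print(n,ray(d,[[256,192]]))
s=observe(); print(env.tcp_to_grasp,s['tool_rot'],s['grip_width'],s['time_s'],s['ft_force'])
E
```

```text
pics
top (array([0.4734236 , 0.0377883 , 1.26358949]), array([[ 0.0924466 , -0.0319667 , -0.99548347]]))
side (array([0.41205645, 0.79069815, 0.55055961]), array([[ 0.18510702, -0.8334499 , -0.52098735]]))
0.0187 [[-9.38768992e-01  3.44546478e-01 -7.10427433e-04]
 [ 3.44547085e-01  9.38768415e-01 -1.08111714e-03]
 [ 2.94431732e-04 -1.25969495e-03 -9.99999163e-01]] 0.08511085584288951 0.1 [-0.0178707   1.01808616 -1.08140232]
```

View pics/top0.png

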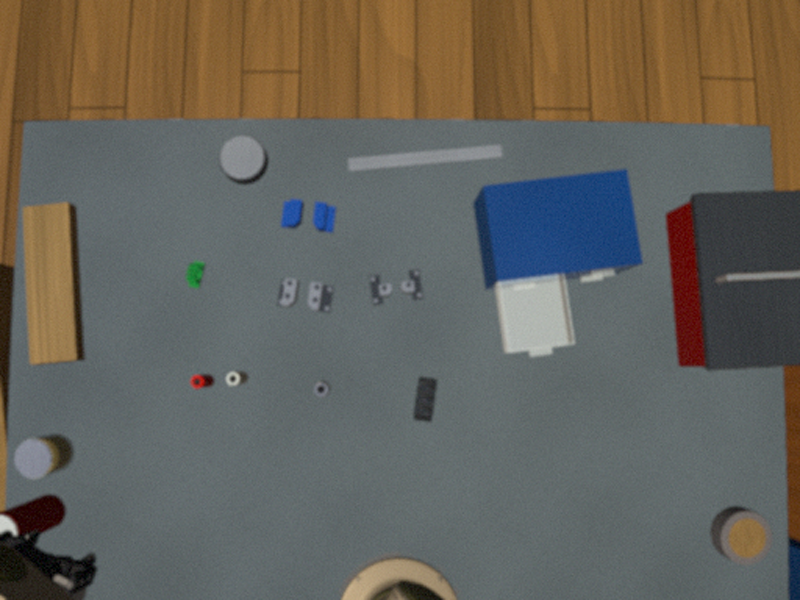

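View pics/side0.png

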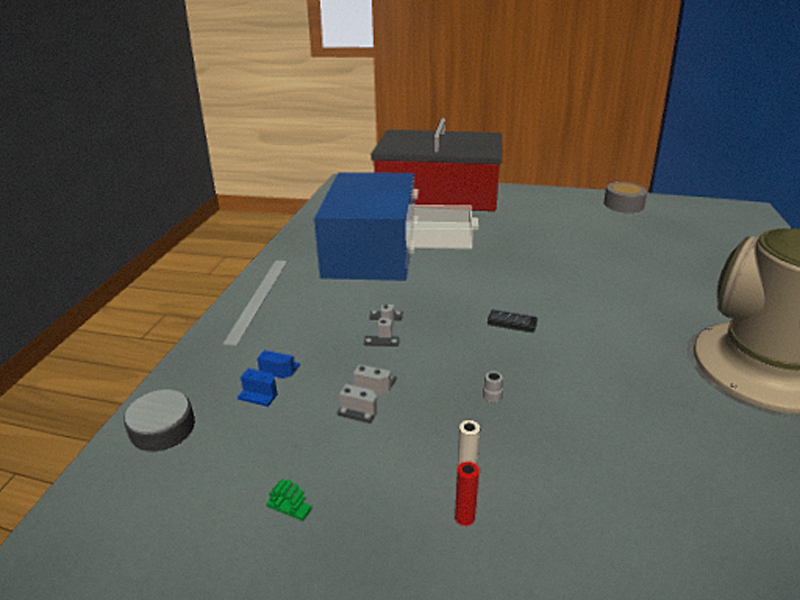

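Top view (800x600 pixels): the white tube is at (233,379), with the red look-alike beside it at (201,381). The steel long-jaw gauge is at (305,294), the blue look-alike at (308,216) and the short-jaw no-go at (397,287). The socket is at (321,389), the hex keys at (425,399), the clamp at (196,275) and the open drawer at (535,315). Candidates for the spacer are the white tube, the red tube and the socket. I choose the white tube, and take the steel gauge over the blue one as the go gauge. The close crop will check both.

```bash
python3 - <<'E'
from h import *
a=load('top'); b=load('side')
A=cv2.resize(a['pixels'][160:270,110:285],None,fx=4.5,fy=4.5,interpolation=cv2.INTER_CUBIC)
B=cv2.resize(b['pixels'][185:345,200:345],None,fx=3.7,fy=3.7,interpolation=cv2.INTER_CUBIC)
save('pics/c1.png',A); save('pics/c2.png',B)
for n,uv,z in [('spacer',(233,379),.08),('red',(201,381),.08),('go',(305,294),.03),('nogo',(397,287),.03),('sock',(321,389),.036),('hex',(425,399),.017),('clamp',(196,275),.02)]:
    print(n,plane(a,np.array([uv])*.64,z).round(4))
E
```

```text
spacer [[0.4423 0.2947 0.08  ]]
red [[0.4384 0.3516 0.08  ]]
go [[0.5986 0.1746 0.03  ]]
nogo [[0.6122 0.0038 0.03  ]]
sock [[0.4237 0.1427 0.036 ]]
hex [[ 0.4049 -0.0487  0.017 ]]
clamp [[0.6351 0.382  0.02  ]]
```

View pics/c1.png

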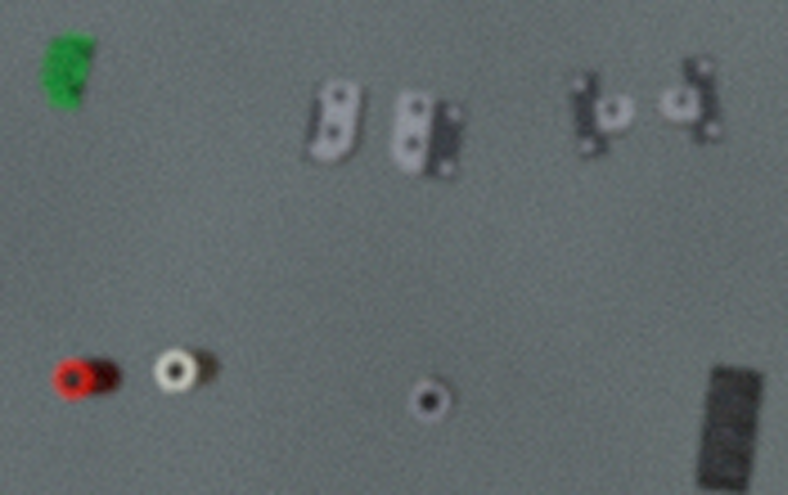

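View pics/c2.png

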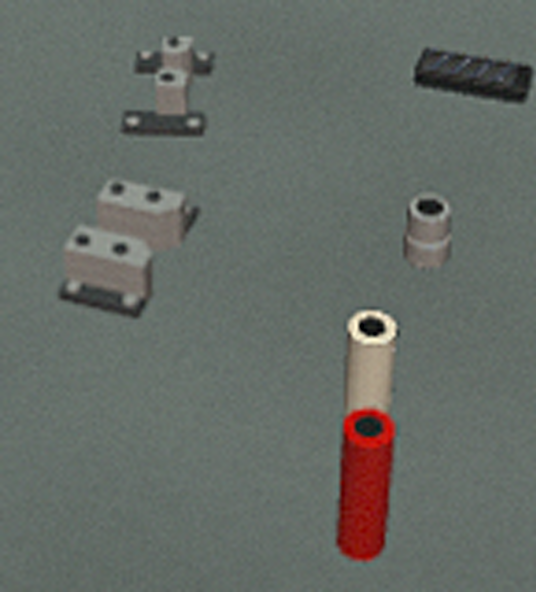

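The crop confirms the choice. The white ring is at (177,371) in the crop and the red one at (75,379). The steel go jaws are at (336,121) and (411,131), with chamfers on the robot side, and the no-go jaws are at (613,111) and (682,103). Now I'll measure them precisely.

```bash
cat > m.py <<'E'
from h import *
a=load('top'); b=load('side')
def blobs(d,roi,fn,z,k=4,amin=60):
    x0,y0,x1,y1=roi
    im=cv2.resize(d['pixels'][y0:y1,x0:x1],None,fx=k,fy=k,interpolation=cv2.INTER_CUBIC)
    m=fn(im).astype(np.uint8)*255
    out=[]
    for c in cv2.findContours(m,cv2.RETR_EXTERNAL,cv2.CHAIN_APPROX_NONE)[0]:
        if cv2.contourArea(c)<amin: continue
        uv=(c.reshape(-1,2)+.5)/k-.5+[x0,y0]
        P=plane(d,uv,z)[:,:2].astype(np.float32)
        out.append((cv2.minAreaRect(P*1000),P))
    return out
g=lambda t:(lambda im: cv2.cvtColor(im,cv2.COLOR_RGB2GRAY)>t)
E
python3 - <<'E'
from m import *
print('bg',np.median(a['pixels'][200:240,130:270].reshape(-1,3),0))
white=lambda im:(im.min(2)>145)
for r,P in blobs(a,(138,230,165,255),white,.08): print('sp top',np.round(r,1) if 0 else r)
for r,P in blobs(b,(285,260,315,290),white,.08): print('sp side',r)
for t in (135,150):
  for r,P in blobs(a,(172,170,220,205),g(t),.03): print('go',t,r)
  for r,P in blobs(a,(232,165,275,200),g(t),.03): print('nogo',t,r)
dark=lambda im:cv2.cvtColor(im,cv2.COLOR_RGB2GRAY)<75
for r,P in blobs(a,(232,165,275,200),dark,.004): print('nogo foot',r)
for r,P in blobs(a,(172,170,220,205),dark,.004): print('go foot',r)
E
```

```text
bg [ 98. 107. 108.]
sp top ((443.8419189453125, 296.8375549316406), (23.10325813293457, 23.801225662231445), 45.4343147277832)
sp side ((443.56072998046875, 296.5613098144531), (22.71083641052246, 22.99296760559082), 10.4636812210083)
go 135 ((599.2059936523438, 206.4571990966797), (17.763980865478516, 37.00584411621094), 77.5875473022461)
go 135 ((596.4773559570312, 158.70387268066406), (17.171627044677734, 44.638938903808594), 82.53176879882812)
nogo 135 ((607.4319458007812, 23.557037353515625), (10.037053108215332, 19.59427833557129), 43.590824127197266)
nogo foot ((610.234619140625, 43.89820861816406), (50.677345275878906, 16.420955657958984), 8.766468048095703)
nogo foot ((621.0023193359375, -31.43540382385254), (53.925331115722656, 16.35276985168457), 8.174097061157227)
go foot ((593.7957153320312, 138.22254943847656), (17.884519577026367, 47.378658294677734), 81.79251098632812)
```

```bash
python3 - <<'E'
from m import *
for t in (120,127):
  for r,P in blobs(a,(172,170,220,205),g(t),.03)+blobs(a,(232,165,275,200),g(t),.03): print('top',t,np.round(r[0],1),np.round(r[1],1),round(r[2],1))
# side bounds of jaw tops
for t in (140,150,165):
  for r,P in blobs(b,(212,185,275,275),g(t),.03): print('side',t,np.round(r[0],1),np.round(r[1],1),round(r[2],1))
# cabinet/drawer: top-blue rect and white drawer
blue=lambda im:(im[...,2].astype(int)-im[...,0]>70)
for r,P in blobs(a,(295,100,420,190),blue,.128,amin=2000): print('cab',r)
wh=lambda im:(im.min(2)>135)
for r,P in blobs(a,(310,165,375,232),wh,.108,amin=500): print('drawer',r,cv2.boxPoints(r).round())
K=7
A=cv2.resize(a['pixels'][165:210,170:280],None,fx=K,fy=K,interpolation=cv2.INTER_CUBIC)
B=cv2.resize(b['pixels'][185:275,205:275],None,fx=3.5,fy=3.5,interpolation=cv2.INTER_CUBIC)
C=np.zeros((A.shape[0]+B.shape[0],A.shape[1],3),np.uint8); C[:A.shape[0]]=A; C[A.shape[0]:,:B.shape[1]]=B
D=cv2.resize(a['pixels'][165:232,305:410],None,fx=4,fy=4,interpolation=cv2.INTER_CUBIC); C[A.shape[0]:A.shape[0]+D.shape[0],300:300+D.shape[1]]=D[:,:C.shape[1]-300]
save('pics/c3.png',C); print(C.shape)
E
```

```text
top 120 [596.7 159.1] [22.4 51.4] 84.0
top 120 [604.  206.7] [23.8 51.8] 80.9
top 120 [609.7  25.6] [19.2 22.8] 9.7
top 120 [614.7 -13.8] [23.3 19. ] 89.9
top 127 [596.7 158.7] [20.  48.4] 83.8
top 127 [603.9 206.5] [21.9 49.1] 79.6
top 127 [607.9  24.1] [14.4 22.8] 41.8
top 127 [613.  -14.2] [22.7 14.7] 67.2
side 140 [603.1 205.4] [20.9 47.8] 82.3
side 140 [596.7 158.4] [20.7 48.7] 83.3
side 140 [608.4  26.5] [18.2 20.4] 3.2
side 140 [614.3 -15.1] [19.3 19.8] 12.6
side 150 [597.1 198.6] [ 4.  20.3] 77.1
side 150 [613.8 162.1] [ 7.1 15.3] 63.9
side 150 [613.9 -10.4] [16.3  8.3] 26.4
cab ((712.4508056640625, -280.3580017089844), (167.79319763183594, 258.8075256347656), 7.423360347747803)
drawer ((553.0531616210938, -234.5570831298828), (136.5502166748047, 126.97754669189453), 7.122477054595947) [[ 477. -180.]
 [ 493. -306.]
 [ 629. -289.]
 [ 613. -163.]]
(630, 770, 3)
```

View pics/c3.png

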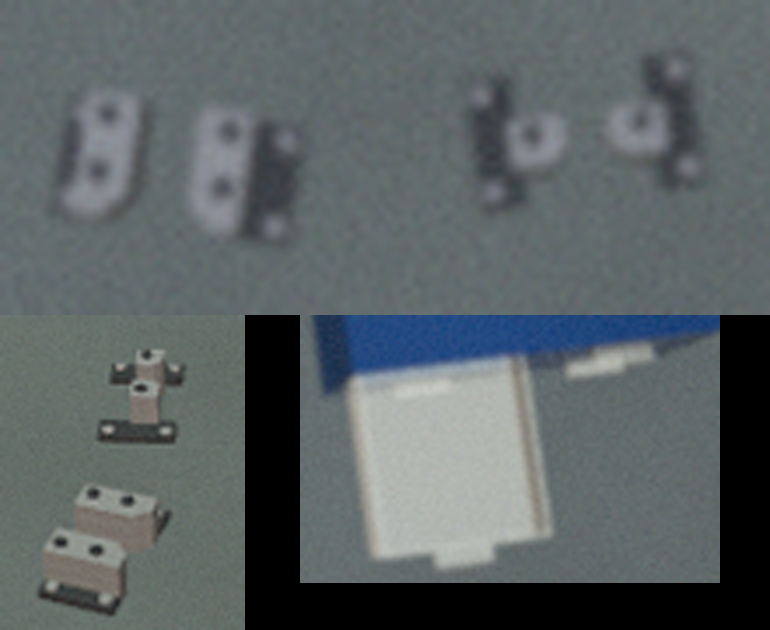

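Both flared mouths face the robot (top crop). Estimates:

| Item | x (mm) | y (mm) | Yaw |
|---|---|---|---|
| Spacer | 443.7 | 296.7 | – |
| Go jaws, middle | 600.1 | 182.4 | -8.2° |
| No-go jaws, middle | 611.7 | 5.8 | +8.1° |

I'll turn the tool so the fingers close along the push direction.

```bash
cat > d.py <<'E'
import sys; from h import *
# usage: d.py x y z yaw(deg of tool y)   -> remaining shift in tool axes (mm), turn about tool z (rad)
s=observe(); R=np.array(s['tool_rot']); p=np.array(s['position'])
t=np.array(list(map(float,sys.argv[1:4])))
yaw=np.degrees(np.arctan2(R[1,1],R[0,1]))
print('t',s['time_s'],'p',(p*1000).round(2),'yaw',yaw.round(2),'tilt',R[:2,2].round(4),'F',np.round(s['ft_force'],2),'w',s['grip_width'],'gf',s['gripper_force'])
print('tool shift mm',(R.T@(t-p)*1000).round(2),'turn z',np.radians(yaw-float(sys.argv[4])).round(4))
E
python3 -m jog '[[0,0,0.17,0,0,0,100],[0,0,0.17,0,0,0,100],[0,0,0.17,0,0,0,100],[0,0,0.17,0,0,0,100],[0,0,0.17,0,0,0,100],[0,0,0.17,0,0,0,100],[0,0,0.17,0,0,0,100],[0,0,0.17,0,0,0,100]]' 80; python3 d.py .4437 .2967 .15 -8.2
```

```text
time_s: 1.1
position: [0.1894, 0.5161, 0.2309]
tool_rot: [[0.146, 0.989, -0.0], [0.989, -0.146, -0.001], [-0.001, -0.0, -1.0]]
ft_force: [0.5, -0.6, -0.2]
grip_width: 0.0855
gripper_force: 0.0
t 1.1 p [189.43 516.13 230.94] yaw -8.4 tilt [-0.0005 -0.0008] F [ 0.5  -0.64 -0.22] w 0.08546589767800222 gf 0.0
tool shift mm [-179.86  283.63   81.  ] turn z -0.0035
```

```bash
python3 -m jog '[[0,0,0,-0.0257,0.0405,0.006,100],[0,0,0,-0.0257,0.0405,0.006,100],[0,0,0,-0.0257,0.0405,0.006,100],[0,0,0,-0.0257,0.0405,0.006,100],[0,0,0,-0.0257,0.0405,0.006,100],[0,0,0,-0.0257,0.0405,0.006,100],[0,0,0,-0.0257,0.0405,0.006,100],[0,0,0,0,0,0,100],[0,0,0,0,0,0,100]]' 80; python3 d.py .4437 .2967 .042 -8.2
```

```text
time_s: 2.22
position: [0.4445, 0.2985, 0.1891]
tool_rot: [[0.141, 0.99, -0.001], [0.99, -0.141, -0.0], [-0.0, -0.001, -1.0]]
ft_force: [-0.5, -0.4, 1.2]
grip_width: 0.0856
gripper_force: 0.0
t 2.225 p [444.46 298.53 189.12] yaw -8.09 tilt [-0.0008 -0.0001] F [-0.5  -0.37  1.16] w 0.08555323840691648 gf 0.0
tool shift mm [ -1.89  -0.37 147.12] turn z 0.002
```

```bash
python3 -m jog '[[0,0,0.002,-0.0019,-0.0004,0.03,100],[0,0,0,0,0,0.03,100],[0,0,0,0,0,0.03,100],[0,0,0,0,0,0.03,100],[0,0,0,0,0,0.0271,100],[0,0,0,0,0,0,100],[0,0,0,0,0,0,100]]' 80; python3 d.py .4437 .2967 .042 -8.2; python3 -m jog '[[0,0,0,0,0,0,60],[0,0,0,0,0,0,30],[0,0,0,0,0,0,20],[0,0,0,0,0,0,10],[0,0,0,0,0,0,0],[0,0,0,0,0,0,0],[0,0,0,0,0,0,0],[0,0,0,0,0,0,0]]' 80
```

```text
time_s: 3.1
position: [0.4443, 0.2973, 0.0434]
tool_rot: [[0.142, 0.99, 0.001], [0.99, -0.142, 0.001], [0.001, 0.001, -1.0]]
ft_force: [0.6, -0.7, 0.7]
grip_width: 0.0855
gripper_force: 0.0
t 3.1 p [444.34 297.27  43.36] yaw -8.14 tilt [0.0015 0.0006] F [ 0.65 -0.69  0.71] w 0.085457590377283 gf 0.0
tool shift mm [-0.66 -0.55  1.36] turn z 0.0011
time_s: 4.1
position: [0.4445, 0.2965, 0.0426]
tool_rot: [[0.143, 0.99, 0.001], [0.99, -0.143, 0.0], [0.0, 0.001, -1.0]]
ft_force: [-1.1, -1.5, 5.5]
grip_width: 0.0223
gripper_force: 78.1
```

```bash
python3 -m jog '[[0,0,0,0,0,-0.002,0],[0,0,0,0,0,-0.002,0],[0,0,0,0,0,0,0],[0,0,0,0,0,0,0]]' 80; python3 d.py .5486 .1898 .0465 -8.2; python3 - <<'E'
from m import *
a=snap('top'); b=snap('side')
white=lambda im:(im.min(2)>140)
for r,P in blobs(a,(138,225,170,258),white,.08): print('top',r[0],r[1])
save('pics/g.png',np.hstack([cv2.resize(a['pixels'][200:270,110:200],None,fx=4,fy=4),cv2.resize(b['pixels'][215:285,260:350],None,fx=4,fy=4)]))
E
```

```text
time_s: 4.6
position: [0.4442, 0.2965, 0.0461]
tool_rot: [[0.142, 0.99, -0.0], [0.99, -0.142, -0.0], [-0.0, -0.0, -1.0]]
ft_force: [-0.7, 1.6, -0.3]
grip_width: 0.0227
gripper_force: 78.2
t 4.6 p [444.2  296.51  46.13] yaw -8.19 tilt [-0.0002 -0.    ] F [-0.67  1.59 -0.29] w 0.022694060433444324 gf 78.17883610725403
tool shift mm [-90.75 118.54  -0.38] turn z 0.0001
```

View pics/g.png

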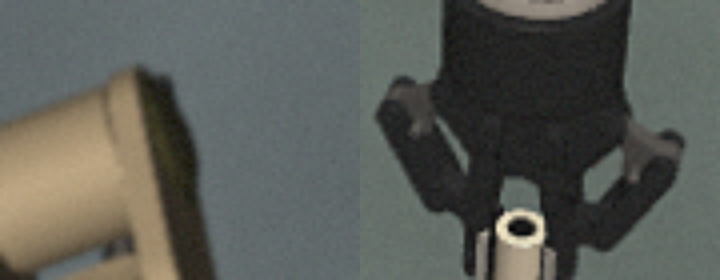

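The side crop shows the white tube upright between the fingers at (520,230). The arm hides it from the top camera. I'll carry it low to just before the go mouth.

```bash
python3 -m jog '[[0,0,0,-0.015,0.0197,0,0],[0,0,0,-0.015,0.0197,0,0],[0,0,0,-0.015,0.0197,0,0],[0,0,0,-0.015,0.0197,0,0],[0,0,0,-0.015,0.0197,0,0],[0,0,0,-0.0157,0.02,0,0],[0,0,0,0,0,0,0],[0,0,0,0,0,0,0],[0,0,0,0,0,0,0]]' 80; python3 d.py .5486 .1898 .0465 -8.2;  python3 - <<'E'
from m import *
b=snap('side')
white=lambda im:(im.min(2)>150)
for r,P in blobs(b,(200,180,330,290),white,.084,amin=200): print('side',r[0],r[1])
E
```

```text
time_s: 5.82
position: [0.5481, 0.1904, 0.0462]
tool_rot: [[0.142, 0.99, -0.0], [0.99, -0.142, 0.0], [-0.0, -0.0, -1.0]]
ft_force: [0.0, 0.7, 0.4]
grip_width: 0.0221
gripper_force: 78.3
t 5.825 p [548.12 190.36  46.23] yaw -8.15 tilt [-0.0004  0.    ] F [0.   0.74 0.38] w 0.022074312110363682 gf 78.256094455719
tool shift mm [-0.49  0.55 -0.27] turn z 0.0009
side (549.943603515625, 196.03041076660156) (13.66451358795166, 23.609994888305664)
```

```bash
python3 -m jog '[[0,0,0,0,0.007,0,0],[0,0,0,0,0.007,0,0],[0,0,0,0,0.007,0,0],[0,0,0,0,0.004,0,0],[0,0,0,0,0.002,0,0],[0,0,0,0,0.001,0,0],[0,0,0,0,0,0,0],[0,0,0,0,0,0,0]]' 80; python3 -m jog '[[0,0,0,0,0.0005,0,0],[0,0,0,0,0.0005,0,0],[0,0,0,0,0.0005,0,0],[0,0,0,0,0,0,0]]' 80 ; python3 d.py .5980 .18265 .0465 -8.2
```

```text
time_s: 6.88
position: [0.5762, 0.1859, 0.0463]
tool_rot: [[0.142, 0.99, -0.0], [0.99, -0.142, 0.0], [-0.0, -0.0, -1.0]]
ft_force: [0.8, 0.4, -1.1]
grip_width: 0.0225
gripper_force: 78.3
time_s: 7.38
position: [0.5779, 0.1856, 0.0462]
tool_rot: [[0.143, 0.99, 0.0], [0.99, -0.143, -0.0], [-0.0, 0.0, -1.0]]
ft_force: [0.1, -0.2, -0.7]
grip_width: 0.0224
gripper_force: 78.3
t 7.375 p [577.85 185.63  46.22] yaw -8.2 tilt [ 0. -0.] F [ 0.07 -0.25 -0.71] w 0.02236579650343784 gf 78.26783895492554
tool shift mm [-0.08 20.37 -0.28] turn z 0.0001
```

```bash
python3 -m jog '[[0,0,0,0,0.0005,0,0],[0,0,0,0,0.0005,0,0],[0,0,0,0,0,0,0]]' 80 | grep -E 'posi|ft_'; python3 -m jog '[[0,0,0,0,0.0005,0,0],[0,0,0,0,0.0005,0,0],[0,0,0,0,0,0,0]]' 80 | grep -E 'posi|ft_';
```

```text
position: [0.5788, 0.1855, 0.0462]
ft_force: [-0.3, -0.1, 0.1]
position: [0.5798, 0.1854, 0.0462]
ft_force: [-0.3, 0.4, 0.3]
```

```bash
python3 -m jog '[[0,0,0,0,0.0005,0,0],[0,0,0,0,0.0005,0,0],[0,0,0,0,0,0,0]]' 80 | grep -E 'posi|ft_'; python3 -m jog '[[0,0,0,0,0.0005,0,0],[0,0,0,0,0,0,0]]' 80 | grep -E 'posi|ft_';
```

```text
position: [0.5808, 0.1852, 0.0462]
ft_force: [-0.0, 0.4, -0.5]
position: [0.5813, 0.1851, 0.0462]
ft_force: [0.6, -0.4, -1.1]
```

```bash
for i in 1; do python3 -m jog '[[0,0,0,0,0.0005,0,0],[0,0,0,0,0.0005,0,0],[0,0,0,0,0,0,0]]' 80 | grep -E 'posi|ft_'; python3 -m jog '[[0,0,0,0,0.0005,0,0],[0,0,0,0,0.0005,0,0],[0,0,0,0,0,0,0]]' 80 | grep -E 'posi|ft_'; done
```

```text
position: [0.5823, 0.185, 0.0462]
ft_force: [1.2, -0.2, -0.3]
position: [0.5833, 0.1849, 0.0462]
ft_force: [-0.5, -1.3, -0.5]
```

```bash
python3 -m jog '[[0,0,0,0,0.0005,0,0],[0,0,0,0,0.0005,0,0],[0,0,0,0,0,0,0]]' 80 | grep -E 'posi|ft_'; python3 -m jog '[[0,0,0,0,0.0005,0,0],[0,0,0,0,0,0,0]]' 80 | grep -E 'posi|ft_'
```

```text
position: [0.5843, 0.1847, 0.0462]
ft_force: [0.6, -1.0, -0.7]
position: [0.5848, 0.1846, 0.0462]
ft_force: [-0.4, -0.4, -0.6]
```

```bash
python3 -m jog '[[0,0,0,0,0.0005,0,0],[0,0,0,0,0.0005,0,0],[0,0,0,0,0.0005,0,0],[0,0,0,0,0,0,0]]' 80 | grep -E 'posi|ft_'; python3 -m jog '[[0,0,0,0,0.0005,0,0],[0,0,0,0,0.0005,0,0],[0,0,0,0,0,0,0]]' 80 | grep -E 'posi|ft_'
```

```text
position: [0.5863, 0.1844, 0.0462]
ft_force: [0.0, -0.0, -0.4]
position: [0.5873, 0.1843, 0.0462]
ft_force: [0.7, 0.9, -0.8]
```

```bash
python3 -m jog '[[0,0,0,0,0.001,0,0],[0,0,0,0,0.001,0,0],[0,0,0,0,0.001,0,0],[0,0,0,0,0,0,0]]' 80 | grep -E 'posi|ft_'; python3 -m jog '[[0,0,0,0,0.001,0,0],[0,0,0,0,0.001,0,0],[0,0,0,0,0.001,0,0],[0,0,0,0,0,0,0]]' 80 | grep -E 'posi|ft_'
```

```text
position: [0.5903, 0.1838, 0.0462]
ft_force: [-0.2, 0.2, -0.6]
position: [0.5932, 0.1834, 0.0462]
ft_force: [-1.3, -0.4, 1.1]
```

```bash
python3 -m jog '[[0,0,0,0,0.001,0,0],[0,0,0,0,0.001,0,0],[0,0,0,0,0.001,0,0],[0,0,0,0,0.001,0,0],[0,0,0,0,0.001,0,0],[0,0,0,0,0.001,0,0]]' 80 | grep -E 'posi|ft_'; python3 -m jog '[[0,0,0,0,0.001,0,0],[0,0,0,0,0.001,0,0],[0,0,0,0,0.001,0,0],[0,0,0,0,0.001,0,0],[0,0,0,0,0.001,0,0],[0,0,0,0,0.001,0,0]]' 80 | grep -E 'posi|ft_'; python3 - <<'E'
from m import *
b=snap('side'); save('pics/go_in.png',cv2.resize(b['pixels'][150:290,180:340],None,fx=4,fy=4,interpolation=cv2.INTER_CUBIC))
E
```

```text
position: [0.5992, 0.1826, 0.0462]
ft_force: [0.0, 0.1, -0.6]
position: [0.6051, 0.1817, 0.0462]
ft_force: [-0.1, -0.1, -0.8]
```

View pics/go_in.png

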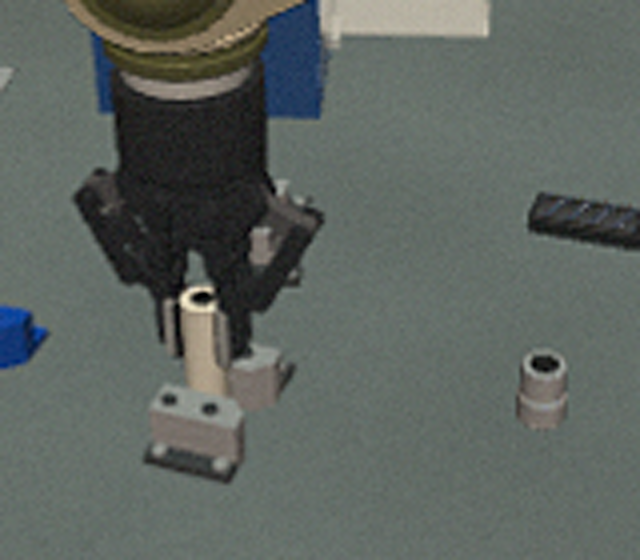

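The spacer at (203,345) stands upright between both steel jaws, and the force is close to zero. Pushing on through.

```bash
python3 -m jog '[[0,0,0,0,0.0015,0,0],[0,0,0,0,0.0015,0,0],[0,0,0,0,0.0015,0,0],[0,0,0,0,0.0015,0,0],[0,0,0,0,0.0015,0,0],[0,0,0,0,0.0015,0,0]]' 80 | grep -E 'posi|ft_'; python3 -m jog '[[0,0,0,0,0.002,0,0],[0,0,0,0,0.002,0,0],[0,0,0,0,0.002,0,0],[0,0,0,0,0.002,0,0],[0,0,0,0,0.002,0,0],[0,0,0,0,0.002,0,0]]' 80 | grep -E 'posi|ft_';  python3 -m jog '[[0,0,0,0,0.003,0,0],[0,0,0,0,0.003,0,0],[0,0,0,0,0.003,0,0],[0,0,0,0,0.003,0,0],[0,0,0,0,0.004,0,0],[0,0,0,0,0.004,0,0],[0,0,0,0,0.003,0,0],[0,0,0,0,0,0,0]]' 80 | grep -E 'posi|ft_';python3 d.py .5 .18265 .0465 -8.2
```

```text
position: [0.614, 0.1804, 0.0462]
ft_force: [-0.0, -0.2, 0.1]
position: [0.626, 0.1787, 0.0462]
ft_force: [0.3, 0.3, -1.0]
position: [0.6487, 0.1754, 0.0461]
ft_force: [-0.4, -0.6, -0.5]
t 16.05 p [648.75 175.39  46.14] yaw -8.2 tilt [ 0. -0.] F [-0.44 -0.64 -0.49] w 0.02239937430324737 gf 78.26818943023682
tool shift mm [ -14.03 -148.26   -0.36] turn z 0.0
```

```bash
python3 -m jog '[[0,0,0,0,0,-0.02,0],[0,0,0,0,0,-0.025,0],[0,0,0,0,0,-0.025,0],[0,0,-0.1,0,0,0,0],[0,0,-0.1,0,0,0,0],[0,0,-0.085,0,0,0,0],[0,0,0,0,0,0,0],[0,0,0,0,0,0,0]]' 80 | grep -E 'posi|ft_'; python3 d.py .5635 -.001 .1165 8.1
```

```text
position: [0.6485, 0.1755, 0.1162]
ft_force: [-0.4, 0.2, 0.0]
t 17.05 p [648.53 175.48 116.22] yaw 8.05 tilt [-0.0001 -0.    ] F [-0.39  0.15  0.02] w 0.022439572089431422 gf 78.23007345199585
tool shift mm [-162.84 -108.89   -0.27] turn z -0.0009
```

```bash
python3 -m jog '[[0,0,-0.001,-0.0233,-0.0156,0,0],[0,0,0,-0.0233,-0.0156,0,0],[0,0,0,-0.0233,-0.0156,0,0],[0,0,0,-0.0233,-0.0156,0,0],[0,0,0,-0.0233,-0.0156,0,0],[0,0,0,-0.0233,-0.0156,0,0],[0,0,0,-0.023,-0.0153,0,0],[0,0,0,0,0,0,0],[0,0,0,0,0,0,0]]' 80 | grep -E 'posi|ft_';  python3 -m jog '[[0,0,0,0,0,0.02,0],[0,0,0,0,0,0.02,0],[0,0,0,0,0,0.015,0],[0,0,0,0,0,0.01,0],[0,0,0,0,0,0.005,0],[0,0,0,0,0,0,0],[0,0,0,0,0,0,0]]' 80 | grep -E 'posi|ft_';python3 d.py .5992 .004 .0465 8.1
```

```text
position: [0.5643, -0.0008, 0.1164]
ft_force: [-0.7, -0.6, -0.4]
position: [0.5643, -0.0013, 0.0467]
ft_force: [1.0, 0.3, -0.5]
t 19.05 p [564.26  -1.26  46.71] yaw 8.19 tilt [ 0.0009 -0.0002] F [ 1.01  0.29 -0.54] w 0.02226390383136368 gf 78.31126928329468
tool shift mm [ 0.23 35.34  0.24] turn z 0.0015
```

```bash
python3 -m jog '[[0,0,0.001,0.0002,0.006,0,0],[0,0,0,0,0.006,0,0],[0,0,0,0,0.005,0,0],[0,0,0,0,0.003,0,0],[0,0,0,0,0.002,0,0],[0,0,0,0,0.001,0,0],[0,0,0,0,0.001,0,0],[0,0,0,0,0,0,0]]' 80 | grep -E 'posi|ft_';  python3 -m jog '[[0,0,0,0,0.0005,0,0],[0,0,0,0,0.0005,0,0],[0,0,0,0,0.0005,0,0],[0,0,0,0,0.0005,0,0],[0,0,0,0,0,0,0]]' 80 | grep -E 'posi|ft_'; python3 -m jog '[[0,0,0,0,0.0005,0,0],[0,0,0,0,0.0005,0,0],[0,0,0,0,0.0005,0,0],[0,0,0,0,0.0005,0,0],[0,0,0,0,0,0,0]]' 80 | grep -E 'posi|ft_'; python3 d.py .5992 .004 .0465 8.1
```

```text
position: [0.5877, 0.0024, 0.0463]
ft_force: [-0.0, 0.8, -0.6]
position: [0.5897, 0.0027, 0.0462]
ft_force: [-0.2, -0.2, -0.6]
position: [0.5917, 0.003, 0.0462]
ft_force: [-0.3, -0.7, -0.4]
t 21.3 p [591.71   2.99  46.21] yaw 8.14 tilt [0.0001 0.    ] F [-0.33 -0.66 -0.36] w 0.022514981934661376 gf 78.31106901168823
tool shift mm [-0.06  7.56 -0.29] turn z 0.0006
```

```bash
python3 -m jog '[[0,0,0,0,0.0005,0,0],[0,0,0,0,0.0005,0,0],[0,0,0,0,0.0005,0,0],[0,0,0,0,0.0005,0,0],[0,0,0,0,0,0,0]]' 80 | grep -E 'posi|ft_'; python3 -m jog '[[0,0,0,0,0.0005,0,0],[0,0,0,0,0,0,0]]' 80 | grep -E 'posi|ft_'
```

```text
position: [0.5937, 0.0033, 0.0462]
ft_force: [0.3, 0.6, -0.1]
position: [0.5942, 0.0034, 0.0462]
ft_force: [0.7, 0.3, -0.5]
```

```bash
python3 -m jog '[[0,0,0,0,0.0005,0,0],[0,0,0,0,0,0,0]]' 80 | grep -E 'posi|ft_'
```

```text
position: [0.5947, 0.0034, 0.0462]
ft_force: [-0.2, -1.0, -0.5]
```

```bash
python3 -m jog '[[0,0,0,0,0.0005,0,0],[0,0,0,0,0,0,0]]' 80 | grep -E 'posi|ft_'
```

```text
position: [0.5952, 0.0035, 0.0462]
ft_force: [0.4, -0.5, -0.5]
```

```bash
python3 -m jog '[[0,0,0,0,0.0005,0,0],[0,0,0,0,0,0,0]]' 80 | grep -E 'posi|ft_'
```

```text
position: [0.5957, 0.0036, 0.0462]
ft_force: [-0.5, -0.0, -0.8]
```

```bash
python3 -m jog '[[0,0,0,0,0.0005,0,0],[0,0,0,0,0,0,0]]' 80 | grep -E 'posi|ft_'
```

```text
position: [0.5962, 0.0036, 0.0462]
ft_force: [0.6, 0.2, -0.0]
```

```bash
python3 -m jog '[[0,0,0,0,0.0005,0,0],[0,0,0,0,0,0,0]]' 80 | grep -E 'posi|ft_'
```

```text
position: [0.5966, 0.0037, 0.0462]
ft_force: [-0.1, 0.9, -0.9]
```

```bash
python3 -m jog '[[0,0,0,0,0.0005,0,0],[0,0,0,0,0,0,0]]' 80 | grep -E 'posi|ft_'; python3 -m jog '[[0,0,0,0,0.0005,0,0],[0,0,0,0,0,0,0]]' 80 | grep -E 'posi|ft_'
```

```text
position: [0.5972, 0.0037, 0.0462]
ft_force: [-0.2, -0.0, -0.2]
position: [0.5976, 0.0038, 0.0462]
ft_force: [-0.9, -0.6, -0.7]
```

```bash
python3 -m jog '[[0,0,0,0,0.0005,0,0],[0,0,0,0,0,0,0]]' 80 | grep -E 'posi|ft_'; python3 -m jog '[[0,0,0,0,0.0003,0,0],[0,0,0,0,0,0,0]]' 80 | grep -E 'posi|ft_'
```

```text
position: [0.5981, 0.0039, 0.0462]
ft_force: [-0.1, 0.2, -0.8]
position: [0.5984, 0.004, 0.0462]
ft_force: [-0.2, -0.7, -0.3]
```

```bash
python3 -m jog '[[0,0,0,0,0.0004,0,0],[0,0,0,0,0,0,0]]' 80 | grep -E 'posi|ft_'; python3 -m jog '[[0,0,0,0,0.0004,0,0],[0,0,0,0,0,0,0]]' 80 | grep -E 'posi|ft_'
```

```text
position: [0.5988, 0.004, 0.0462]
ft_force: [0.6, 0.5, -0.8]
position: [0.5992, 0.0041, 0.0462]
ft_force: [-0.4, 0.2, 0.1]
```

```bash
python3 -m jog '[[0,0,0,0,0.0004,0,0],[0,0,0,0,0,0,0]]' 80 | grep -E 'posi|ft_'
```

```text
position: [0.5996, 0.0041, 0.0463]
ft_force: [-0.4, 0.5, -0.6]
```

```bash
python3 -m jog '[[0,0,0,0,0.0004,0,0],[0,0,0,0,0,0,0]]' 80 | grep -E 'posi|ft_'; python3 -m jog '[[0,0,0,0,0.0004,0,0],[0,0,0,0,0,0,0]]' 80 | grep -E 'posi|ft_'
```

```text
position: [0.6, 0.0042, 0.0462]
ft_force: [0.3, -0.1, -0.1]
position: [0.6004, 0.0042, 0.0462]
ft_force: [0.0, -0.1, -0.3]
```

```bash
python3 -m jog '[[0,0,0,0,0.0004,0,0],[0,0,0,0,0,0,0]]' 80 | grep -E 'posi|ft_'
```

```text
position: [0.6008, 0.0043, 0.0462]
ft_force: [0.2, 0.1, 0.3]
```

```bash
python3 -m jog '[[0,0,0,0,0.0005,0,0],[0,0,0,0,0,0,0]]' 80 | grep -E 'posi|ft_'; python3 -m jog '[[0,0,0,0,0.0004,0,0],[0,0,0,0,0,0,0]]' 80 | grep -E 'posi|ft_'
```

```text
position: [0.6011, 0.0045, 0.0462]
ft_force: [-1.6, -0.4, -0.7]
position: [0.6014, 0.0045, 0.0461]
ft_force: [-1.2, 0.3, -0.7]
```

```bash
python3 -m jog '[[0,0,0,0,0.0004,0,0],[0,0,0,0,0,0,0]]' 80 | grep -E 'posi|ft_|time'
```

```text
time_s: 26.68
position: [0.6016, 0.0046, 0.0461]
ft_force: [-3.8, 1.7, 1.0]
```

Contact. The force is -3.5 N along the gauge and +2.2 N sideways, so the right jaw touches first. I'll shift slightly left and press on.

```bash
python3 -m jog '[[0,0,0,0.0004,0.0002,0,0],[0,0,0,0,0,0,0],[0,0,0,0,0,0,0]]' 80 | grep -E 'posi|ft_|time'; python3 - <<'E'
from h import *
F=[];s=observe();R=np.array(s['tool_rot'])
for i in range(6): optics.get_image('side'); F.append(observe()['ft_force'])
print((np.array(F)@R).round(2), R[:,2], np.array(observe()['position']).round(5),observe()['wrist_torque'])
E
```

```text
time_s: 27.05
position: [0.6016, 0.0047, 0.0461]
ft_force: [-5.6, -0.7, 0.5]
[[-1.18 -5.83 -0.46]
 [ 0.55 -5.22 -1.47]
 [ 0.33 -5.65 -1.39]
 [ 0.65 -5.51 -0.75]
 [ 1.02 -5.19 -1.41]
 [ 0.03 -5.3  -0.27]] [-1.52999824e-03 -3.06664859e-04 -9.99998783e-01] [0.60163 0.00469 0.04606] [-0.04340405  1.06210912  0.00765537]
```

Now 5.4 N and balanced sideways. I'll raise it to about 8 N and hold.

```bash
python3 -m jog '[[0,0,0,0,0.00035,0,0],[0,0,0,0,0,0,0],[0,0,0,0,0,0,0],[0,0,0,0,0,0,0]]' 80 | grep -E 'posi|ft_|time'; python3 -m jog '[[0,0,0,0,0,0,0],[0,0,0,0,0,0,0],[0,0,0,0,0,0,0],[0,0,0,0,0,0,0],[0,0,0,0,0,0,0],[0,0,0,0,0,0,0],[0,0,0,0,0,0,0],[0,0,0,0,0,0,0]]' 80 | grep -E 'posi|ft_|time'; python3 - <<'E'
from m import *
F=[];R=np.array(observe()['tool_rot'])
for i in range(4): b=snap('side'); F.append(observe()['ft_force'])
print((np.array(F)@R).round(2),observe()['time_s'])
save('pics/nogo.png',cv2.resize(b['pixels'][120:260,180:340],None,fx=4,fy=4,interpolation=cv2.INTER_CUBIC))
E
```

```text
time_s: 27.85
position: [0.6017, 0.0047, 0.0461]
ft_force: [-6.2, -0.3, 2.1]
time_s: 28.85
position: [0.6017, 0.0047, 0.046]
ft_force: [-7.0, -0.4, 0.8]
[[-0.3  -6.27 -1.76]
 [-0.1  -7.31 -0.69]
 [-0.25 -6.98 -1.99]
 [ 0.1  -6.68 -1.76]] 29.05
```

View pics/nogo.png

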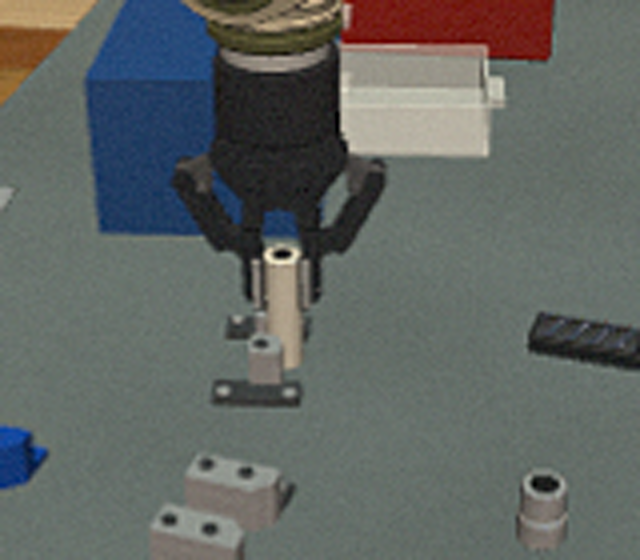

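The spacer at (285,305) is stopped in the no-go mouth, resting against the jaws. I'll check its tilt against an upright projection before backing off.

```bash
python3 - <<'E'
from m import *
b=load('side')
im=b['pixels'][178:214,238:262].astype(int)
m=((im[...,0]-im[...,2])>18)&(im.min(2)>95)
for r in range(0,36,2):
    c=np.where(m[r])[0]
    if len(c)>3: print(178+r,238+c.min(),238+c.max(),len(c))
print(proj(b,[[.5995,.0045,z] for z in(.084,.07,.04,.02,.004)]).round(1))
E
```

```text
182 246 254 6
184 246 254 6
186 247 253 7
188 247 253 7
190 247 253 7
192 247 253 7
194 247 253 7
196 247 256 8
198 247 254 8
200 246 255 10
202 247 254 8
204 250 254 5
206 250 254 5
208 251 254 4
210 251 254 4
[[250.8 183.1]
 [251.  187.9]
 [251.2 197.9]
 [251.4 204.4]
 [251.6 209.5]]
```

The tube is upright, with its axis within about a pixel of the projection. It was held at about 7 N for over a second. I'll back off, lift and head for the drawer centre at about (0.550, -0.235).

```bash
python3 -m jog '[[0,0,0,0,-0.003,0,0],[0,0,0,0,-0.007,0,0],[0,0,0,0,-0.01,0,0],[0,0,0,0,0,-0.03,0],[0,0,0,0,0,-0.04,0],[0,0,0,0,0,-0.04,0],[0,0,0,0,0,-0.035,0],[0,0,0,0,0,0,0],[0,0,0,0,0,0,0]]' 80 | grep -E 'posi|ft_|time'; python3 d.py .550 -.235 .19 7.4
```

```text
time_s: 30.18
position: [0.5821, 0.0021, 0.1903]
ft_force: [-0.5, 0.5, -0.4]
t 30.175 p [582.1    2.14 190.27] yaw 8.13 tilt [-0.0014  0.0003] F [-0.46  0.47 -0.45] w 0.02231845709238451 gf 78.33367109298706
tool shift mm [-230.22  -65.32    0.25] turn z 0.0128
```

```bash
python3 -m jog '[[0,0,0,-0.029,-0.0082,0,0],[0,0,0,-0.029,-0.0082,0,0],[0,0,0,-0.029,-0.0082,0,0],[0,0,0,-0.029,-0.0082,0,0],[0,0,0,-0.029,-0.0082,0,0],[0,0,0,-0.029,-0.0082,0,0],[0,0,0,-0.029,-0.0082,0,0],[0,0,0.012,-0.0272,-0.008,0,0],[0,0,0,0,0,0,0],[0,0,0,0,0,0,0]]' 80 | grep -E 'posi|ft_|time'; python3 d.py .550 -.235 .1165 7.4; python3 - <<'E'
from m import *
a=snap('top'); b=snap('side')
save('pics/dr.png',np.hstack([cv2.resize(a['pixels'][130:260,290:420],(390,390)),cv2.resize(b['pixels'][70:200,190:320],(390,390))]))
# drawer inner rim in first pictures handled by eye; foot footprint projection
print(proj(b,[[.55,-.235,.0705],[.55,-.235,.15]]))
E
```

```text
time_s: 31.42
position: [0.5503, -0.2343, 0.1902]
ft_force: [-0.3, -0.1, -0.0]
t 31.425 p [ 550.32 -234.34  190.25] yaw 7.46 tilt [-0.0015  0.0013] F [-0.27 -0.06 -0.02] w 0.022369563291455365 gf 78.3409059047699
tool shift mm [-0.72 -0.31 73.75] turn z 0.0011
[[283.89748467 149.75105599]
 [284.42035113 125.2896511 ]]
```

View pics/dr.png

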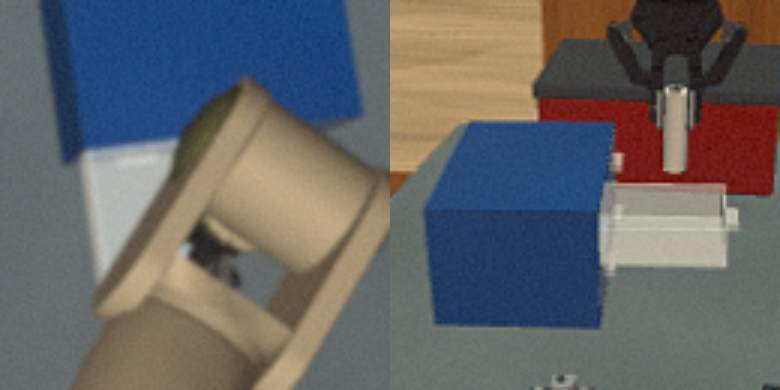

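The side view (right half) shows the tube upright at (676,130), above the open drawer that spans columns 605–725. Lowering.

```bash
python3 -m jog '[[0,0,0,-0.0007,-0.0003,0.025,0],[0,0,0,0,0,0.02,0],[0,0,0,0,0,0.015,0],[0,0,0,0,0,0.008,0],[0,0,0,0,0,0.004,0],[0,0,0,0,0,0.002,0],[0,0,0,0,0,0,0],[0,0,0,0,0,0,0]]' 80 | grep -E 'posi|ft_|time';python3 -m jog '[[0,0,0,0,0,0.001,0],[0,0,0,0,0,0.001,0],[0,0,0,0,0,0,0]]' 80 | grep -E 'posi|ft_|time'
```

```text
time_s: 32.52
position: [0.5505, -0.2359, 0.1176]
ft_force: [-1.1, -0.7, -0.2]
time_s: 32.9
position: [0.5503, -0.2357, 0.1151]
ft_force: [0.1, -0.0, -0.5]
```

```bash
python3 -m jog '[[0,0,0,0,0,0.0006,0],[0,0,0,0,0,0,0]]' 80 | grep -E 'posi|ft_|time'
```

```text
time_s: 33.15
position: [0.5504, -0.2358, 0.1146]
ft_force: [-0.5, -0.3, -0.3]
```

```bash
python3 -m jog '[[0,0,0,0,0,0.0005,0],[0,0,0,0,0,0,0]]' 80 | grep -E 'posi|ft_|time'
```

```text
time_s: 33.4
position: [0.5504, -0.2358, 0.1141]
ft_force: [-0.1, -0.5, -1.0]
```

```bash
python3 -m jog '[[0,0,0,0,0,0.0005,0],[0,0,0,0,0,0,0]]' 80 | grep -E 'posi|ft_|time'; python3 -m jog '[[0,0,0,0,0,0.0005,0],[0,0,0,0,0,0,0]]' 80 | grep -E 'posi|ft_|time'
```

```text
time_s: 33.65
position: [0.5504, -0.2358, 0.1136]
ft_force: [-0.2, 0.4, 0.0]
time_s: 33.9
position: [0.5504, -0.2358, 0.1132]
ft_force: [0.4, 0.9, 0.0]
```

```bash
python3 -m jog '[[0,0,0,0,0,0.0004,0],[0,0,0,0,0,0,0]]' 80 | grep -E 'posi|ft_|time'
```

```text
time_s: 34.15
position: [0.5504, -0.2358, 0.1131]
ft_force: [-1.1, 0.6, 4.5]
```

The foot has touched the floor (+4.5 N). Releasing gently.

```bash
python3 -m jog '[[0,0,0,0,0,0,0],[0,0,0,0,0,0,0]]' 20 | grep -E 'ft_|grip';python3 -m jog '[[0,0,0,0,0,0,30],[0,0,0,0,0,0,36],[0,0,0,0,0,0,44],[0,0,0,0,0,0,50],[0,0,0,0,0,0,50],[0,0,0,0,0,0,50],[0,0,0,0,0,0,50]]' 20 | grep -E 'posi|ft_|time|grip'; python3 - <<'E'
from m import *
b=snap('side')
save('pics/rel.png',cv2.resize(b['pixels'][80:190,220:350],None,fx=4,fy=4,interpolation=cv2.INTER_CUBIC))
E
```

```text
ft_force: [-2.6, 0.9, 4.7]
grip_width: 0.0225
gripper_force: 78.6
time_s: 35.28
position: [0.5504, -0.2358, 0.1127]
ft_force: [-0.8, -0.1, 0.2]
grip_width: 0.0424
gripper_force: 0.0
```

View pics/rel.png

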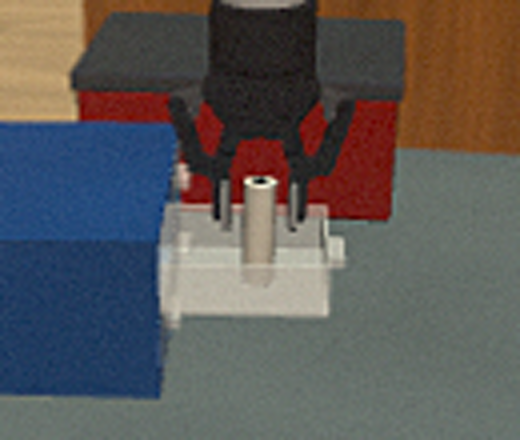

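The spacer stands upright in the drawer at (260,230), with open fingers on both sides at (225,205) and (297,205). I'll retreat straight up and check again.

```bash
python3 -m jog '[[0,0,0,0,0,-0.01,50],[0,0,0,0,0,-0.02,50],[0,0,0,0,0,-0.03,50],[0,0,0,0,0,-0.04,50],[0,0,0,0,0,-0.04,50],[0,0,0,0,0,0,50],[0,0,0,0,0,0,50],[0,0,0,0,0,0,50]]' | grep -E 'posi|ft_|time|grip'; python3 - <<'E'
from m import *
b=snap('side')
wr=lambda im:(im.min(2)>145)
im=b['pixels'][115:155,270:300].astype(int)
m=(im[...,0]-im[...,2]>15)&(im.min(2)>90)
for r in range(0,40,3):
    c=np.where(m[r])[0]
    if len(c)>3: print(115+r,270+c.min(),270+c.max(),len(c))
print(proj(b,[[.55,-.2355,z] for z in(.1505,.13,.11,.09,.0705)]).round(1).tolist())
print(np.abs(observe()['qvel']).max())
E
```

```text
time_s: 36.33
position: [0.55, -0.2356, 0.2516]
ft_force: [0.2, -0.1, 0.5]
grip_width: 0.0426
gripper_force: 0.0
124 282 287 4
127 282 288 7
130 282 287 6
133 271 299 25
136 274 299 15
139 270 299 17
142 270 299 23
145 270 291 13
148 270 299 30
151 270 299 29
154 270 299 30
[[284.4, 125.1], [284.3, 131.5], [284.2, 137.7], [284.0, 143.8], [283.9, 149.7]]
0.3115863004851966
```

The tube top is at row 124, column 284.5, as predicted for a spacer standing upright on the drawer floor. The arm is clear of everything. Handing in.

```bash
python3 -c "
from rig import job
print(job.close_job())"
```

```text
the job is handed in; nothing more can be done
None
```

The job is handed in with no verdict returned: the spacer slid through the go gauge without measurable force, was stopped in the no-go gauge and held centred at about 7 N for over a second, and now stands released and upright in the open drawer; no bystander was approached.

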